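# Fit the clean window cassette into the laser head

### The job

Fit the blue-handled window cassette from the rack into the laser head lying in its cradle, red dot beside red dot: push the yellow sprung dust flap down with the cassette's foot, hold it open with the cassette while you feel for the slot of the focus carriage hidden inside, then press the cassette past the click until its flange lies flat on the blue bezel, and let go. Never force it, and leave the orange-handled cassette and everything else on the bench as they are.

Things in the scene. Friction and masses are not known exactly. Their poses are not given: they have to be found in the camera images.
- clean_grip (a point): Centre of the blue handle of the clean cassette, the one to fit; grip it across y. x along the cassette's width, y through its thickness, z up. The handle is 46 (x) x 18 (y) x 44 mm tall; this point lies 29 mm above the flange's underside, 24 mm above its top and 20 mm below the handle's top. 0.14 to 0.22 kg
- clean_seat (a point): Middle of the underside of the clean cassette's aluminium flange (88 x 56 x 5 mm, from y = -26 to +30 mm), 29 mm below clean_grip, same axes. From here the blade, 60 (x) x 14 (y) mm, centred, goes 62 mm down; its foot is flat with edges rounded to 1.5 mm. In the rack the flange lies on the rack's top, 72 mm above the bench
- clean_dot (a point): Red dot on top of the clean cassette's flange, 38 mm towards +x from its middle
- used_grip (a point): Centre of the orange handle of the used cassette, same shape; it stays in its place in the rack, 90 mm from the clean one
- bay (a point): Laser head, fixed: middle of the mouth, level with the top of the blue bezel (140 mm above the bench), on which the flange comes to lie. x along the mouth towards the bezel's red dot (45 mm out), y along the head towards its copper nozzle, z up. The mouth is 62 mm along x and runs from y = -16 to +22 mm. About 10 N is firm at home; over 25 N on the bezel is forcing it
- carriage_mid (a point): Inside the head, 42 mm below bay: top of the focus carriage, a flat-topped block with a slot 16 mm wide in y that takes the lower 20 mm of the blade. This point is the middle of its travel: the slot's own middle lies anywhere from y = -8 to +8 mm of it, as the focus ring was left, unseen and unmeasured, to be felt for. It does not give way. Over 25 N on it is forcing it
- click (a point): Inside the head: the sprung ball on the carriage's +x side that clicks behind a rib of the blade. It resists with some 5 to 10 N while the flange is 9 to 3 mm above the bezel, then draws the cassette in and holds it. (The foot on the carriage's flat top leaves the flange 20 mm up; a push of 5 N is enough to feel that.)
- flap (a joint): Angle of the yellow dust flap that closes the mouth, 4 mm below the bezel: 0 shut, grows to 1.5 rad as it swings down and in; hinged along the mouth's +y edge (y = 21 mm), 37 mm wide. Its spring pushes up with 2 to 6 N as the foot opens it, then presses the blade towards -y with about 4 N
There are look-alikes about, which are no part of the job. Leave any pink or purple look-alike of the part that bears clean_grip alone.

How it is judged:
By the outcome, as a careful person would: the job done as asked, in the order asked, and still so for the second after the job is handed in, with the robot touching nothing.
It also fails if it takes over 72 s, if anything falls off the work surface, if the arm or the gripper's body presses on something with over 40 N, if the wrist force passes 120 N, or if a joint passes its speed limit or range.

### The arm

A 6-joint arm with a two-finger parallel gripper is mounted at the origin on the work surface. World frame = base frame: x ahead of the robot, y to its left, z up, the work surface at z = 0. Lengths are in mm, angles in rad, forces in N, time in s.
With the tool pointing down it reaches from about 300 to 875 mm from the base axis. Payload 4.2 kg.
Tool frame: the origin (TCP) lies between the finger pads; the fingertips stand 17 mm ahead of it and the grasp point (between the pads) lies 2 mm behind it; x points along the fingers, z is the direction in which the jaws open and shut, and the axes are right-handed (so a half turn about x gives the same grasp; the last joint's range is limited). The gripper opens to 85 mm and grips with 20 to 120 N. Pads are 22 mm wide; open, the fingers measure 114 mm over their backs; the gripper's body (76 mm by 85 mm) begins 54 mm behind the grasp point. The pads swing forward as they close: fully open they stand 13 mm farther back than shut.
Start: joints at [-1.324, 0.32, 1.565, -0, 1.257, -0.02], TCP at [151.598, -554.669, 248.338] pointing down, gripper open.
Joint ranges: [-3.11, 3.11], [-0.84, 2.01], [0.21, 2.61], [-1.34, 4.49], [0.05, 2.63], [-2.56, 2.56]. Speed limits (rad/s): [2.57, 2.57, 3.14, 3.14, 3.14, 3.14].

### API

Orientations are given as a rotation vector (axis times angle).
In Python, from cell import env gives the robot as it stands. The module is installed in compiled form; this text tells all that it offers.
- The arm moves only by the shell command python3 -m creep 'ROWS' [FORCE]. ROWS is JSON, a list of rows, each an object of numbers: "fingers": the finger opening in m, from 0 to 0.0854; "x", "y", "z": the shift along the tool's x, y, z in m; "rx", "ry", "rz": the turn, a rotation vector about the tool's x, y, z in rad. In form: [{"fingers": .., "x": .., "y": .., "z": .., "rx": .., "ry": .., "rz": ..}, ...]. A call has 1 to 10 rows; each row is the pose to reach, as a shift and turn from the pose commanded when the call began, along the tool's axes at that moment; what a row does not reach only later rows make up. A row lasts 1/8 s, in which the tool goes at most 62.5 mm and 10.7 degrees, less where a joint would pass 70% of its speed; a pose out of reach is approached as far as the arm can. A call with a gripper value outside its range is refused whole. The fingers move at their own pace and stop on an object; FORCE is the grip in N (left out, the last holds). Time passes only in rows, so rows that repeat a pose let the fingers close. It gives the time, the measured TCP pose, the force and the opening at its end, in the units of the state.
- env.get_obs(): the state, without advancing time (a new reading comes with each control period).
- env.get_image(name): name is "scene" or "top" or "wrist"; returns a dict with "frame" (384x512x3 uint8, red, green, blue), "z_map" (384x512 float32, mm along the optical axis (not along the pixel's ray), 0 where there is no reading), "fx", "fy", "cx", "cy" (pixels), "k1" (the pictures are not rectified: a ray, as slopes to the right and down, at radius r is drawn at 1 + k1 r^2 times it, then the intrinsics apply), "view" (4x4, takes a point from world to camera coordinates); the wrist camera has in their place "mount" (4x4, takes a point from camera to tool coordinates, whose origin is the TCP and whose axes are the tool frame's). Camera axes: x right, y up, looking along -z (the intrinsics and any distortion apply to the point x, -y, -z); pixel columns grow to the right and rows downward; lengths in mm; the calibration is good to about 2 mm. A picture is of the moment at which its call begins: read the wrist's pose just before it.
- env.close_job(): hands the job in, once; it reports no verdict.
The state is a dict: "t": time; "joint_pos": joint angles; "qvel": joint speeds; "effort": joint torques, N m; "position": TCP position; "tcp_rot": TCP orientation; "contact_force": force on the tool from outside, world axes, zero at the start; "torque": the same for the moment, N m; "width": opening from 0.0 (shut) to 1.0 (fully open).
Only numpy, scipy, OpenCV 4.12 (cv2) and the standard library are available. Lean on these libraries where they do the work, as an engineer would, in place of code of your own. Each camera call takes 0.05 s, during which the arm holds its last target.

## Working session

There is one attempt and no reset: what is moved stays moved. The work goes in short steps, Python scripts to look and compute and a shell command to move; the robot and the scene stay as the last step left them, time stands still between calls to the robot, and variables do not carry over. Pictures are saved under pics/ and viewed, and the job is handed in when it is done.

```bash
ls; mkdir -p pics; cat > h.py <<'E'
import numpy as np, cv2
from cell import env
def grab(name,fn=None):
    o=env.get_obs(); d=env.get_image(name)
    if fn: cv2.imwrite('pics/'+fn,cv2.cvtColor(d['frame'],cv2.COLOR_RGB2BGR))
    return o,d
E
python3 - <<'E'
from h import *
for n in ['scene','top','wrist']:
    o,d=grab(n,n+'0.png')
    print(n,{k:(v if np.size(v)<17 else v.shape) for k,v in d.items()})
    np.savez('/tmp/%s0.npz'%n,**d)
print(o)
E
```

```text
pics
scene {'frame': (384, 512, 3), 'z_map': (384, 512), 'fx': 443.6375910095889, 'fy': 443.6375910095889, 'cx': 253.53043150604924, 'cy': 193.76042359519826, 'k1': -0.14000580721642636, 'view': array([[ 2.60023064e-01,  9.65437586e-01,  1.78402478e-02,
        -4.02643635e+01],
       [-7.21517154e-01,  1.81982622e-01,  6.68053382e-01,
         2.28027559e+02],
       [ 6.41717230e-01, -1.86581332e-01,  7.43899458e-01,
        -1.40065536e+03],
       [ 0.00000000e+00,  0.00000000e+00,  0.00000000e+00,
         1.00000000e+00]])}
top {'frame': (384, 512, 3), 'z_map': (384, 512), 'fx': 443.6212564137385, 'fy': 443.6212564137385, 'cx': 247.41184086961488, 'cy': 194.11592611928887, 'k1': -0.12786665688873278, 'view': array([[-1.18668403e-02, -9.99929525e-01, -3.50100406e-04,
        -7.11097836e+01],
       [ 9.96041991e-01, -1.18515470e-02,  8.80902589e-02,
        -4.42762652e+02],
       [-8.80882000e-02,  6.96638334e-04,  9.96112435e-01,
        -1.31280663e+03],
       [ 0.00000000e+00,  0.00000000e+00,  0.00000000e+00,
         1.00000000e+00]])}
wrist {'frame': (384, 512, 3), 'z
[... 449 characters left out ...]
0e+00,  0.00000000e+00,
         1.00000000e+00]])}
{'t': 0.1, 'joint_pos': array([-1.32400885e+00,  3.20203529e-01,  1.56555512e+00, -2.29212968e-05,
        1.25741685e+00, -1.99997216e-02]), 'qvel': array([ 0.00040529, -0.0026251 , -0.00225479, -0.00173553,  0.00251145,
       -0.00195272]), 'effort': array([-9.12813334e-05, -4.16410124e+01, -2.34705001e+01, -5.76425964e-05,
        4.91171668e-03, -8.86468371e-06]), 'position': array([ 151.48455322, -554.26523969,  247.58110369]), 'tcp_rot': array([ 1.01144018,  1.32495944, -1.00982732]), 'contact_force': array([-0.07119401,  0.08698765, -0.37530061]), 'torque': array([ 0.00358127, -0.06132191, -0.01252103]), 'width': 0.9997818375689206}
```

View pics/scene0.png

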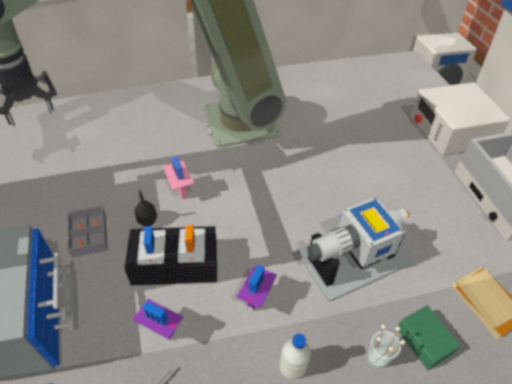

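View pics/top0.png

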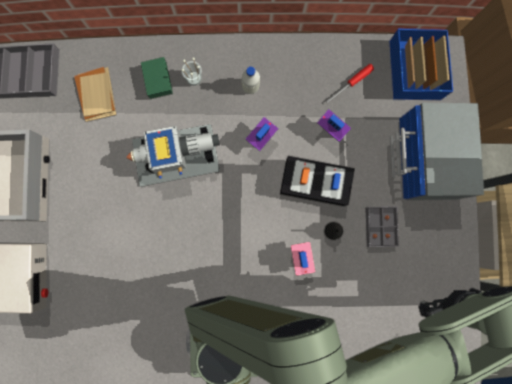

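View pics/wrist0.png

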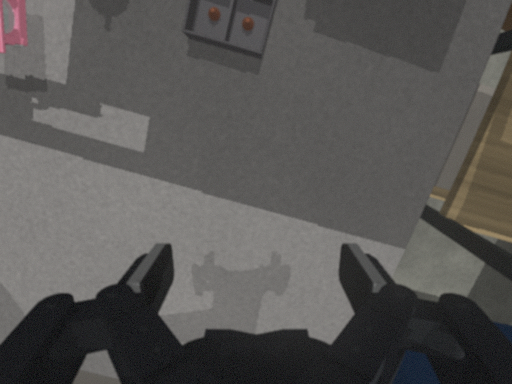

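```bash
cat >> h.py <<'E'
def ray(d,u,v,o=None):
    """world origin, dir (scaled so that depth along axis =1)"""
    p=np.array([[(u-d['cx'])/d['fx'],(v-d['cy'])/d['fy']]])
    rd=np.hypot(*p[0]); r=rd
    for _ in range(30): r=rd/(1+d['k1']*r*r)
    s=p[0]*(r/rd if rd>0 else 1)
    c=np.array([s[0],-s[1],-1.])
    if 'view' in d:
        V=d['view']; R=V[:3,:3].T; return -R@V[:3,3], R@c
    from scipy.spatial.transform import Rotation as Ro
    M=d['mount']; T=Ro.from_rotvec(o['tcp_rot']).as_matrix()
    return T@M[:3,3]+o['position'], T@M[:3,:3]@c
def onz(d,u,v,z,o=None):
    C,r=ray(d,u,v,o); return C+r*(z-C[2])/r[2]
def dep(d,u,v,o=None):
    C,r=ray(d,u,v,o); return C+r*float(d['z_map'][int(round(v)),int(round(u))])
def proj(d,P,o=None):
    P=np.asarray(P,float)
    if 'view' in d: c=d['view'][:3,:3]@P+d['view'][:3,3]
    else:
        from scipy.spatial.transform import Rotation as Ro
        M=d['mount']; T=Ro.from_rotvec(o['tcp_rot']).as_matrix()
        c=M[:3,:3].T@(T.T@(P-o['position'])-M[:3,3])
    s=np.array([c[0],-c[1]])/-c[2]; s=s*(1+d['k1']*(s@s))
    return s*[d['fx'],d['fy']]+[d['cx'],d['cy']]
def cross(l1,l2):
    A=[];b=[]
    for C,r in (l1,l2):
        r=r/np.linalg.norm(r); Q=np.eye(3)-np.outer(r,r); A.append(Q);b.append(Q@C)
    X=np.linalg.solve(A[0]+A[1],b[0]+b[1])
    g=[np.linalg.norm(A[i]@X-b[i]) for i in (0,1)]
    return X,g
def mask(d,lo,hi):
    h=cv2.cvtColor(d['frame'],cv2.COLOR_RGB2HSV); return cv2.inRange(h,np.array(lo),np.array(hi))
def blobs(m,amin=8):
    n,_,st,c=cv2.connectedComponentsWithStats(m)
    return [(st[i][4],st[i][:4].tolist(),c[i].round(1).tolist()) for i in range(1,n) if st[i][4]>=amin]
E
python3 - <<'E'
from h import *
for n in ['scene','top']:
    d=dict(np.load('/tmp/%s0.npz'%n))
    x,y=((130,180) if n=='scene' else (120,110))
    w,h=((300,130) if n=='scene' else (250,110))
    c=cv2.resize(d['frame'][y:y+h,x:x+w],None,fx=800/w,fy=800/w,interpolation=cv2.INTER_CUBIC)
    cv2.imwrite('pics/%s0z.png'%n,c[:,:,::-1])
    for nm,lo,hi in [('blue',(100,120,60),(130,255,255)),('orange',(5,150,120),(20,255,255)),('yellow',(22,130,120),(35,255,255)),('red',(0,150,100),(4,255,255)),('red2',(172,130,100),(180,255,255))]:
        for a,b,cc in blobs(mask(d,lo,hi),2):
            print(n,nm,a,b,cc,dep(d,*cc).round(0))
E
```

```text
scene blue 86 [502, 0, 10, 12] [507.2, 4.1] [-320. 1230.  172.]
scene blue 195 [440, 54, 28, 10] [453.1, 58.8] [-596. 1295. -275.]
scene blue 106 [172, 157, 10, 21] [176.9, 166.0] [ 269. -230.  115.]
scene blue 488 [351, 201, 48, 39] [374.3, 219.6] [566. 161. 141.]
scene blue 216 [143, 225, 10, 28] [148.2, 238.3] [ 479. -324.  122.]
scene blue 2783 [26, 229, 33, 138] [41.0, 302.3] [ 598. -542.  142.]
scene blue 52 [377, 246, 13, 10] [383.0, 250.6] [620. 169.  94.]
scene blue 313 [248, 265, 16, 29] [255.6, 279.2] [ 627. -125.  111.]
scene blue 382 [142, 301, 26, 25] [155.0, 312.8] [ 653. -332.  112.]
scene blue 147 [293, 334, 13, 14] [298.8, 340.6] [786. -89. 142.]
scene orange 3 [188, 9, 2, 2] [188.7, 9.7] [-2403.   155.  -731.]
scene orange 2 [495, 11, 2, 2] [495.5, 11.5] [-1206.  2097.  -339.]
scene orange 2 [95, 221, 1, 2] [95.0, 221.5] [ 312. -459.   15.]
scene orange 3 [79, 225, 2, 2] [79.7, 225.3] [ 314. -498.   15.]
scene orange 185 [185, 226, 9, 26] [189.4, 237.8] [ 500. -237.  122.]
scene orange 5 [79, 242, 3, 3] [80.0, 243.0] [ 370. -498.   14.]
scene orange 46 [457, 286, 1
[... 813 characters left out ...]
22.]
top blue 3 [159, 176, 2, 2] [159.7, 176.7] [489. 175.  86.]
top blue 83 [300, 252, 7, 15] [303.0, 259.1] [ 251. -228.  114.]
top orange 52 [433, 41, 4, 38] [434.6, 59.4] [ 835. -645.  101.]
top orange 156 [75, 68, 29, 35] [85.9, 78.7] [815. 431.  17.]
top orange 8 [112, 104, 2, 6] [112.4, 106.8] [ 325.  -75. 1347.]
top orange 10 [85, 116, 8, 3] [88.3, 116.7] [692. 420.  11.]
top orange 88 [301, 168, 8, 16] [304.3, 175.3] [ 483. -235.  124.]
top yellow 240 [155, 137, 15, 22] [161.9, 147.7] [564. 160. 137.]
top red 202 [349, 64, 25, 22] [361.2, 74.3] [ 814. -437.   23.]
top red 31 [41, 289, 5, 8] [42.9, 292.5] [151. 542.  41.]
top red2 3 [305, 271, 2, 2] [305.3, 271.3] [ 213. -240.   65.]
```

View pics/top0z.png

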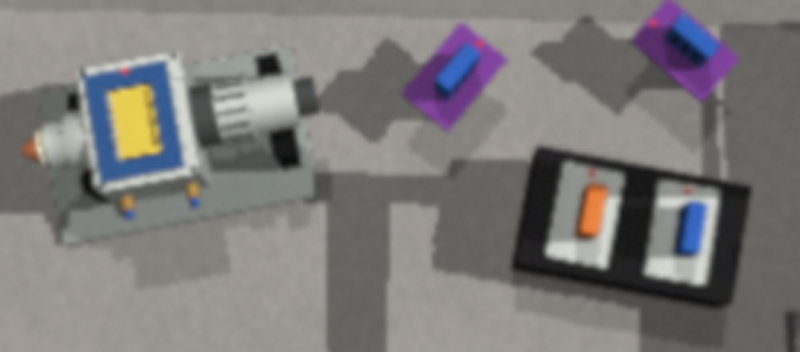

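View pics/scene0z.png

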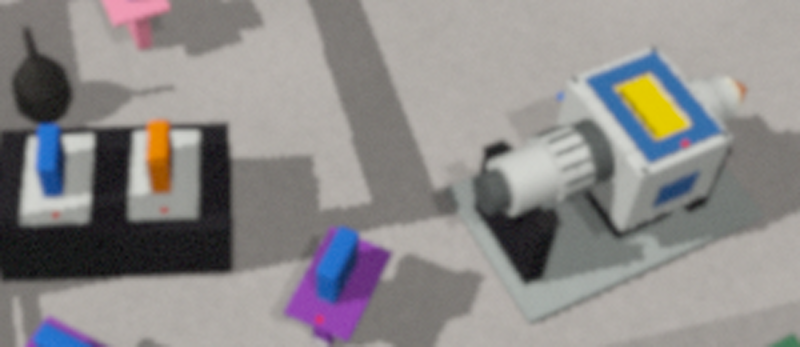

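```bash
cat >> h.py <<'E'
from scipy.spatial.transform import Rotation as Ro
def target(yaw,flip=0):
    c,s=np.cos(yaw),np.sin(yaw)
    y=np.array([-s,c,0])*(1 if not flip else -1); x=np.array([0,0,-1.]); 
    return np.stack([x,np.cross(y,x),y],1)   # tool axes as columns
def rel(o,P,R):
    T=Ro.from_rotvec(o['tcp_rot']).as_matrix()
    print('shift xyz m',(T.T@(np.asarray(P)-o['position'])/1000).round(4),'rot',Ro.from_matrix(T.T@R).as_rotvec().round(4))
E
python3 - <<'E'
from h import *
o=env.get_obs();T=Ro.from_rotvec(o['tcp_rot']).as_matrix();print(T.round(3))
d=dict(np.load('/tmp/top0.npz'))
# rack: clean handle top centroid and dot
print(onz(d,335.5,181,121), onz(d,335.6,169.4,77))
for f in (0,1): rel(o,[467,-323,250],target(np.radians(-10),f))
E
```

```text
[[-0.     0.965  0.264]
 [ 0.001  0.264 -0.965]
 [-1.     0.    -0.001]]
[ 466.78744853 -322.95171988  121.        ] [ 505.791749   -333.20388045   77.        ]
shift xyz m [-0.0021  0.3653 -0.14  ] rot [-2.7003e+00 -4.0000e-04 -1.9000e-03]
shift xyz m [-0.0021  0.3653 -0.14  ] rot [ 4.413e-01 -1.400e-03  3.000e-04]
```

```bash
python3 -m creep '[{"fingers":0.05,"x":0,"y":0.055,"z":-0.02,"rx":0.07},{"fingers":0.05,"x":0,"y":0.11,"z":-0.04,"rx":0.14},{"fingers":0.05,"x":0,"y":0.165,"z":-0.06,"rx":0.21},{"fingers":0.05,"x":0,"y":0.22,"z":-0.085,"rx":0.28},{"fingers":0.05,"x":0,"y":0.275,"z":-0.105,"rx":0.35},{"fingers":0.05,"x":0,"y":0.33,"z":-0.125,"rx":0.44},{"fingers":0.05,"x":0.018,"y":0.365,"z":-0.14,"rx":0.44},{"fingers":0.05,"x":0.018,"y":0.365,"z":-0.14,"rx":0.44},{"fingers":0.05,"x":0.018,"y":0.365,"z":-0.14,"rx":0.44},{"fingers":0.05,"x":0.018,"y":0.365,"z":-0.14,"rx":0.44}]' 40
python3 - <<'E'
from h import *
import pickle
o,d=grab('wrist','w1.png'); pickle.dump((o,d),open('/tmp/w1.pkl','wb')); print(o)
E
```

```text
{'t': 0.15, 'joint_pos': array([-1.32398801e+00,  3.20185059e-01,  1.56539188e+00, -2.08113058e-05,
        1.25741003e+00, -1.99789416e-02]), 'qvel': array([ 0.00095549, -0.00275687, -0.00470096,  0.00019537,  0.00189414,
        0.0010065 ]), 'effort': array([ 2.76579749e-04, -4.15842819e+01, -2.34345227e+01, -4.12230497e-05,
        5.96550221e-03,  5.98010516e-06]), 'position': array([ 151.51482609, -554.33393531,  247.65508948]), 'tcp_rot': array([ 1.01132189,  1.32480612, -1.00990198]), 'contact_force': array([ 0.59614421,  0.15447341, -0.16220897]), 'torque': array([-0.07669682,  0.05675683,  0.00333855]), 'width': 1.0010353727688115}invalid input at $[0]: expected keys fingers, x, y, z, rx, ry, rz
```

View pics/w1.png

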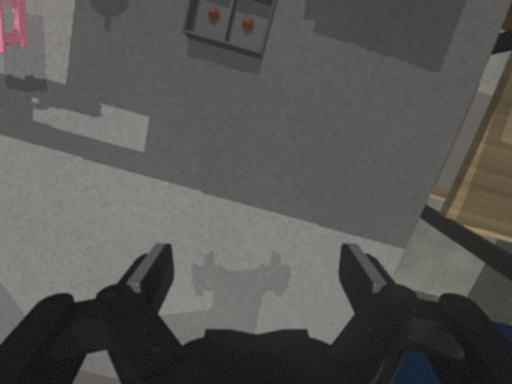

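```bash
python3 -m creep '[{"fingers":0.05,"x":0,"y":0.055,"z":-0.02,"rx":0.07,"ry":0,"rz":0},{"fingers":0.05,"x":0,"y":0.11,"z":-0.04,"rx":0.14,"ry":0,"rz":0},{"fingers":0.05,"x":0,"y":0.165,"z":-0.06,"rx":0.21,"ry":0,"rz":0},{"fingers":0.05,"x":0,"y":0.22,"z":-0.085,"rx":0.28,"ry":0,"rz":0},{"fingers":0.05,"x":0,"y":0.275,"z":-0.105,"rx":0.35,"ry":0,"rz":0},{"fingers":0.05,"x":0,"y":0.33,"z":-0.125,"rx":0.44,"ry":0,"rz":0},{"fingers":0.05,"x":0.018,"y":0.365,"z":-0.14,"rx":0.44,"ry":0,"rz":0},{"fingers":0.05,"x":0.018,"y":0.365,"z":-0.14,"rx":0.44,"ry":0,"rz":0},{"fingers":0.05,"x":0.018,"y":0.365,"z":-0.14,"rx":0.44,"ry":0,"rz":0}]' 40
python3 - <<'E'
from h import *
import pickle
o,d=grab('wrist','w2.png'); pickle.dump((o,d),open('/tmp/w2.pkl','wb')); print(o['t'],o['position'],o['qvel'].round(3),o['joint_pos'].round(2),o['width'])
E
```

```text
t: 1.32
position: [466.4, -323.7, 230.3]
tcp_rot: [1.335, 1.123, -1.336]
contact_force: [0.1, -0.3, 0.6]
width: 0.582
1.325 [ 466.4191221  -323.66384863  230.32045727] [-0.02  -0.009 -0.007  0.001  0.     0.003] [-0.63  0.32  1.61 -0.    1.21  1.12] 0.5819091517082291
```

View pics/w2.png

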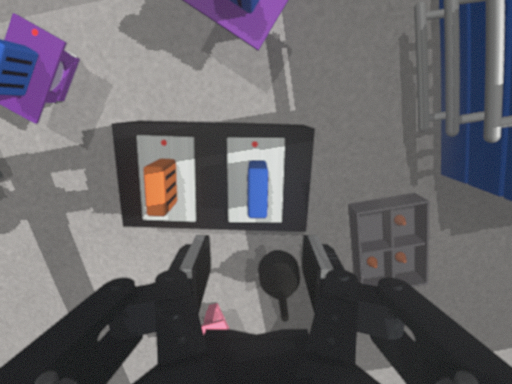

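```bash
python3 - <<'E'
from h import *
import pickle
o,d=pickle.load(open('/tmp/w2.pkl','rb'))
c=cv2.resize(d['frame'][110:240,100:330],None,fx=3.4,fy=3.4,interpolation=cv2.INTER_CUBIC); cv2.imwrite('pics/w2z.png',c[:,:,::-1])
def rect(m,z):
    cs,_=cv2.findContours(m,cv2.RETR_EXTERNAL,cv2.CHAIN_APPROX_NONE); k=max(cs,key=cv2.contourArea)[:,0,:]
    k=cv2.convexHull(k)[:,0]
    P=np.array([onz(d,*p,z,o)[:2] for p in k],np.float32); return cv2.minAreaRect(P)
hsv=cv2.cvtColor(d['frame'],cv2.COLOR_RGB2HSV)
m=np.zeros((384,512),np.uint8); m[133:228,222:292]=255
al=cv2.inRange(hsv,(0,0,130),(180,60,255))
print('flange',rect(((al|cv2.inRange(hsv,(95,100,40),(130,255,255))|cv2.inRange(hsv,(0,80,60),(180,255,255)))&m),77))
m[:]=0; m[133:228,132:205]=255
print('used',rect(((al|cv2.inRange(hsv,(0,80,60),(180,255,255)))&m),77))
m[:]=0; m[150:225,235:280]=255
b=cv2.inRange(hsv,(100,120,40),(130,255,255))&m
print('blue',blobs(b),rect(b,121))
r=cv2.inRange(hsv,(0,120,100),(6,255,255))|cv2.inRange(hsv,(172,120,100),(180,255,255))
for a,bb,cc in blobs(r,2): print('red',a,cc,onz(d,*cc,77,o),dep(d,*cc,o))
for u,v in [(234,180),(280,180),(258,175),(258,212),(258,150)]: print((u,v),dep(d,u,v,o).round(1))
E
```

```text
flange ((468.79010009765625, -324.0594787597656), (56.286067962646484, 87.96485900878906), 79.38650512695312)
used ((485.9697570800781, -236.80552673339844), (56.10338592529297, 87.8149185180664), 77.67585754394531)
blue [(np.int32(1025), [248, 162, 20, 56], [257.3, 189.5])] ((472.1515197753906, -326.6011962890625), (16.134382247924805, 49.12065124511719), 79.61492156982422)
red 26 [34.6, 31.8] [ 643.07361626 -150.38880672   77.        ] [ 645.86339904 -145.39158385   69.52298167]
red 17 [163.6, 142.1] [ 523.58460996 -243.01491066   77.        ] [ 523.56752342 -242.91160617   76.69257148]
red 16 [254.4, 143.8] [ 506.4287505  -329.86719196   77.        ] [ 506.50546894 -329.88319066   77.65498896]
(234, 180) [ 474.4 -303.4   77.2]
(280, 180) [ 466.  -349.    75.9]
(258, 175) [ 485.4 -329.4  121.3]
(258, 212) [ 452.3 -323.7  120.3]
(258, 150) [ 499.8 -332.3   76.2]
```

View pics/w2z.png

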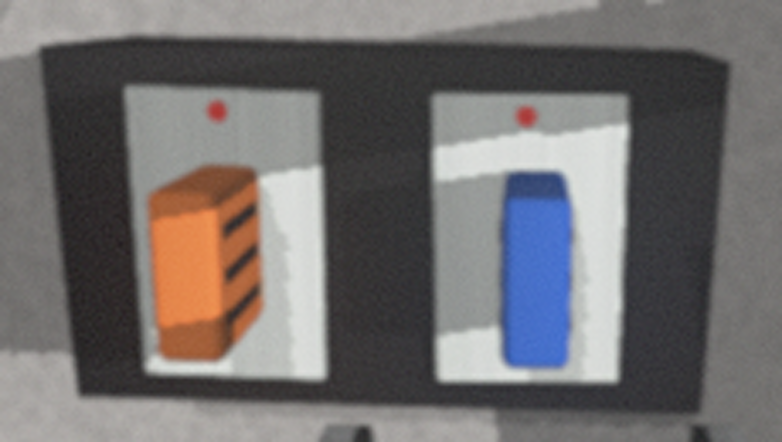

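```bash
python3 - <<'E'
from h import *
import pickle
o,d=pickle.load(open('/tmp/w2.pkl','rb'))
print(onz(d,257.9,192.9,121,o))
rel(o,[468.5,-326.2,101],target(-0.19,1))
E
```

```text
[ 469.77275841 -326.61798228  121.        ]
shift xyz m [0.1293 0.0026 0.0021] rot [0.0171 0.0005 0.0006]
```

```bash
python3 -m creep '[{"fingers":0.05,"x":0.05,"y":0.003,"z":0.002,"rx":0.017,"ry":0,"rz":0},{"fingers":0.05,"x":0.09,"y":0.003,"z":0.002,"rx":0.017,"ry":0,"rz":0},{"fingers":0.05,"x":0.115,"y":0.003,"z":0.002,"rx":0.017,"ry":0,"rz":0},{"fingers":0.05,"x":0.129,"y":0.003,"z":0.002,"rx":0.017,"ry":0,"rz":0},{"fingers":0.05,"x":0.129,"y":0.003,"z":0.002,"rx":0.017,"ry":0,"rz":0},{"fingers":0.05,"x":0.129,"y":0.003,"z":0.002,"rx":0.017,"ry":0,"rz":0}]' 60
python3 - <<'E'
from h import *
o,d=grab('wrist','w3.png')
E
```

```text
t: 2.12
position: [469.9, -326.7, 102.7]
tcp_rot: [1.348, 1.11, -1.347]
contact_force: [-0.1, -0.7, 0.1]
width: 0.586
```

View pics/w3.png

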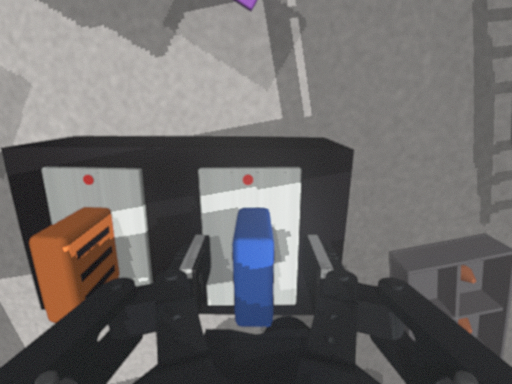

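```bash
python3 -m creep '[{"fingers":0.05,"x":0.0015,"y":0,"z":-0.0015,"rx":0,"ry":0,"rz":0},{"fingers":0.0,"x":0.0015,"y":0,"z":-0.0015,"rx":0,"ry":0,"rz":0},{"fingers":0.0,"x":0.0015,"y":0,"z":-0.0015,"rx":0,"ry":0,"rz":0},{"fingers":0.0,"x":0.0015,"y":0,"z":-0.0015,"rx":0,"ry":0,"rz":0},{"fingers":0.0,"x":0.0015,"y":0,"z":-0.0015,"rx":0,"ry":0,"rz":0},{"fingers":0.0,"x":0.0015,"y":0,"z":-0.0015,"rx":0,"ry":0,"rz":0},{"fingers":0.0,"x":0.0015,"y":0,"z":-0.0015,"rx":0,"ry":0,"rz":0}]' 60
```

```text
t: 3.05
position: [469.9, -324.5, 100.2]
tcp_rot: [1.348, 1.112, -1.348]
contact_force: [0.3, 0.8, 4.6]
width: 0.204
```

```bash
python3 -m creep '[{"fingers":0.0,"x":-0.012,"y":0,"z":0,"rx":0,"ry":0,"rz":0},{"fingers":0.0,"x":-0.035,"y":0,"z":0,"rx":0,"ry":0,"rz":0},{"fingers":0.0,"x":-0.075,"y":0,"z":0,"rx":0,"ry":0,"rz":0},{"fingers":0.0,"x":-0.13,"y":0,"z":0,"rx":0,"ry":0,"rz":0},{"fingers":0.0,"x":-0.18,"y":0,"z":0,"rx":0,"ry":0,"rz":0},{"fingers":0.0,"x":-0.20,"y":0,"z":0,"rx":0,"ry":0,"rz":0},{"fingers":0.0,"x":-0.20,"y":0,"z":0,"rx":0,"ry":0,"rz":0}]' 60
python3 - <<'E'
from h import *
import pickle
o,d=grab('wrist','w4.png'); pickle.dump((o,d),open('/tmp/w4.pkl','wb')); print(o['t'],o['position'],o['joint_pos'].round(2))
t=dict(np.load('/tmp/top0.npz'))
# bezel rect from top
hsv=cv2.cvtColor(t['frame'],cv2.COLOR_RGB2HSV)
m=np.zeros((384,512),np.uint8); m[125:172,140:185]=255
for nm,mm in (('bezel',(cv2.inRange(hsv,(100,110,50),(130,255,255))|cv2.inRange(hsv,(20,100,80),(36,255,255)))&m),('flap',cv2.inRange(hsv,(20,120,80),(36,255,255))&m)):
    cs,_=cv2.findContours(mm,cv2.RETR_EXTERNAL,cv2.CHAIN_APPROX_NONE); k=max(cs,key=cv2.contourArea)[:,0,:]
    print(nm,cv2.minAreaRect(np.array([onz(t,*p,140)[:2] for p in k],np.float32)))
print('dots',onz(t,159,132.5,140))
rel(o,[485,150,300],target(0.15,1))
E
```

```text
t: 3.92
position: [469.9, -324.6, 301.4]
tcp_rot: [1.348, 1.11, -1.347]
contact_force: [0.4, 0.9, -2.3]
width: 0.2
3.925 [ 469.89662706 -324.625022    301.41847465] [-0.62  0.28  1.48 -0.    1.37  1.14]
bezel ((563.9588012695312, 161.49395751953125), (91.19908905029297, 69.8353500366211), 10.492607116699219)
flap ((563.5147705078125, 159.9471893310547), (58.99563217163086, 33.20603942871094), 10.709992408752441)
dots [606.51200074 168.01156897 140.        ]
shift xyz m [ 0.0005 -0.075  -0.4689] rot [-0.3403  0.0019 -0.0026]
```

View pics/w4.png

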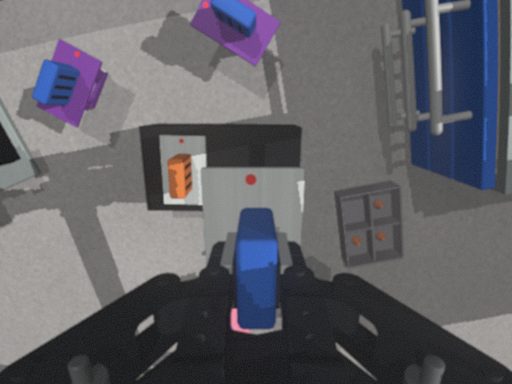

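```bash
python3 -m creep '[{"fingers":0.0,"x":0,"y":-0.01,"z":-0.05,"rx":-0.05,"ry":0,"rz":0},{"fingers":0.0,"x":0,"y":-0.02,"z":-0.11,"rx":-0.1,"ry":0,"rz":0},{"fingers":0.0,"x":0,"y":-0.03,"z":-0.17,"rx":-0.15,"ry":0,"rz":0},{"fingers":0.0,"x":0,"y":-0.04,"z":-0.23,"rx":-0.2,"ry":0,"rz":0},{"fingers":0.0,"x":0,"y":-0.05,"z":-0.29,"rx":-0.25,"ry":0,"rz":0},{"fingers":0.0,"x":0,"y":-0.06,"z":-0.35,"rx":-0.3,"ry":0,"rz":0},{"fingers":0.0,"x":0,"y":-0.07,"z":-0.41,"rx":-0.35,"ry":0,"rz":0},{"fingers":0.0,"x":0.025,"y":-0.075,"z":-0.469,"rx":-0.375,"ry":0,"rz":0},{"fingers":0.0,"x":0.04,"y":-0.075,"z":-0.469,"rx":-0.375,"ry":0,"rz":0},{"fingers":0.0,"x":0.04,"y":-0.075,"z":-0.469,"rx":-0.375,"ry":0,"rz":0}]' 60
python3 - <<'E'
from h import *
import pickle
o,d=grab('wrist','w5.png'); pickle.dump((o,d),open('/tmp/w5.pkl','wb')); print(o['t'],o['position'],o['qvel'].round(3),o['joint_pos'].round(2))
E
```

```text
t: 5.22
position: [483.0, 149.7, 257.0]
tcp_rot: [1.067, 1.295, -1.077]
contact_force: [0.0, -0.5, -2.0]
width: 0.205
5.225 [483.01612039 149.65527073 256.98914751] [-0.032 -0.03  -0.046  0.002  0.008  0.001] [ 0.28  0.21  1.7  -0.    1.24  1.66]
```

View pics/w5.png

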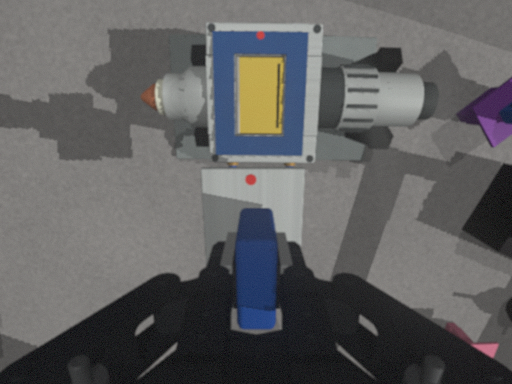

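```bash
python3 - <<'E'
from h import *
import pickle
o,d=grab('wrist','w6.png'); pickle.dump((o,d),open('/tmp/w6.pkl','wb')); print(o['t'],o['position'],o['qvel'].round(3))
f=d['frame']
c=cv2.resize(f[10:210,150:350],None,fx=3,fy=3,interpolation=cv2.INTER_CUBIC); cv2.imwrite('pics/w6z.png',c[:,:,::-1])
r=mask(d,(0,130,100),(6,255,255))|mask(d,(172,130,100),(180,255,255))
for a,bb,cc in blobs(r,6): print('red',a,cc,dep(d,*cc,o).round(1))
for u,v in [(225,100),(297,100),(262,145),(230,40),(220,200),(290,200),(251,190)]: print((u,v),dep(d,u,v,o).round(1))
E
```

```text
5.275 [483.90870809 149.26889936 258.38392946] [-0.02  -0.023 -0.033  0.002 -0.     0.001]
red 41 [259.0, 37.0] [609.2 169.5 139.5]
red 69 [250.3, 179.2] [519.8 158.6 235.4]
(225, 100) [557.8 188.3 138.1]
(297, 100) [568.6 130.3 140.3]
(262, 145) [527.3 151.5 140.2]
(230, 40) [602.9 191.3 140.1]
(220, 200) [505.3 172.8 235.6]
(290, 200) [512.1 135.  235.1]
(251, 190) [514.  157.1 235.4]
```

View pics/w6z.png

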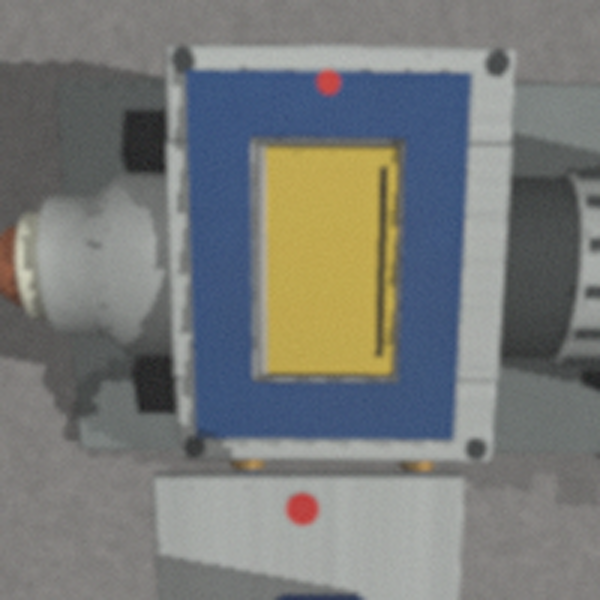

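```bash
cat > meas.py <<'E'
from h import *
import pickle
def ln(d,o,pts,z):
    P=np.array([onz(d,*p,z,o)[:2] for p in pts],np.float32)
    vx,vy,x,y=cv2.fitLine(P,cv2.DIST_HUBER,0,.01,.01).ravel(); return np.array([x,y]),np.array([vx,vy])
def inter(a,b):
    t=np.linalg.solve(np.stack([a[1],-b[1]],1),b[0]-a[0]); return a[0]+a[1]*t[0]
def edges_rows(g,rows,lo,hi,sgn):  # subpixel column of strongest gradient of sign
    out=[]
    for v in rows:
        s=np.gradient(cv2.GaussianBlur(g[v:v+1].astype(np.float32),(5,1),0)[0])*sgn
        i=lo+int(np.argmax(s[lo:hi])); a,b,c=s[i-1],s[i],s[i+1]; out.append((i+(a-c)/(2*(a-2*b+c)+1e-9)*1.0,v))
    return out
def tr(pts): return [(v,u) for u,v in pts]
E
python3 - <<'E'
from meas import *
o,d=pickle.load(open('/tmp/w6.pkl','rb'))
blue=mask(d,(100,100,40),(130,255,255)); m=np.zeros_like(blue); m[25:165,205:315]=255; b=blue&m
cs,h=cv2.findContours(b,cv2.RETR_CCOMP,cv2.CHAIN_APPROX_NONE)
i=max(range(len(cs)),key=lambda k:cv2.contourArea(cs[k])); print('outer',cv2.boundingRect(cs[i]))
ho=[k for k in range(len(cs)) if h[0][k][3]>=0]; j=max(ho,key=lambda k:cv2.contourArea(cs[k]))
for nm,k in (('outer',i),('mouth',j)):
    P=np.array([onz(d,*p,140,o)[:2] for p in cs[k][:,0]],np.float32); print(nm,cv2.boundingRect(cs[k]),cv2.minAreaRect(P))
# gradient of blueness for subpixel
f=d['frame'].astype(np.float32); g=f[:,:,2]-f[:,:,0]   # blue minus red: high on blue
x,y,w,hh=cv2.boundingRect(cs[j])
rows=range(y+10,y+hh-10,3); cols=range(x+8,x+w-8,3)
L=ln(d,o,edges_rows(g,rows,x-6,x+7,-1),140); R=ln(d,o,edges_rows(g,rows,x+w-7,x+w+6,1),140)
gt=g.T
T=ln(d,o,tr(edges_rows(gt,cols,y-6,y+6,-1)),140); B=ln(d,o,tr(edges_rows(gt,cols,y+hh-6,y+hh+6,1)),140)
for n,l in zip('LRTB',(L,R,T,B)): print(n,l[0].round(1),np.degrees(np.arctan2(l[1][1],l[1][0])).round(2))
C=[inter(L,T),inter(R,T),inter(R,B),inter(L,B)]; C=np.array(C); print(C.round(1),'ctr',C.mean(0),'sides',[np.linalg.norm(C[a]-C[(a+1)%4]).round(2) for a in range(4)])
x,y,w,hh=cv2.boundingRect(cs[i])
rows=range(y+15,y+hh-15,4); cols=range(x+15,x+w-15,4)
L=ln(d,o,edges_rows(g,rows,x-5,x+12,1),140); R=ln(d,o,edges_rows(g,rows,x+w-13,x+w+5,-1),140)
T=ln(d,o,tr(edges_rows(gt,[c for c in cols if abs(c-260)>8],y-6,y+6,1)),140); B=ln(d,o,tr(edges_rows(gt,cols,y+hh-6,y+hh+6,-1)),140)
for n,l in zip('LRTB',(L,R,T,B)): print(n,l[0].round(1),np.degrees(np.arctan2(l[1][1],l[1][0])).round(2))
C=[inter(L,T),inter(R,T),inter(R,B),inter(L,B)]; C=np.array(C); print(C.round(1),'ctr',C.mean(0),'sides',[np.linalg.norm(C[a]-C[(a+1)%4]).round(2) for a in range(4)])
print('bdot',onz(d,259.3,37.5,140,o))
# flange
g=f.sum(2); 
L=ln(d,o,edges_rows(g,range(178,206,2),196,212,1),235.4);R=ln(d,o,edges_rows(g,range(176,206,2),296,312,-1),235.4)
T=ln(d,o,tr(edges_rows(g.T,range(210,300,4),162,175,1)),235.4)
for n,l in zip('LRT',(L,R,T)): print('fl',n,l[0].round(1),np.degrees(np.arctan2(l[1][1],l[1][0])).round(2))
a,b2=inter(L,T),inter(R,T); print(a,b2,np.linalg.norm(a-b2),(a+b2)/2)
print('cdot',onz(d,250.4,179.4,235.4,o)); 
TT=Ro.from_rotvec(o['tcp_rot']).as_matrix(); print(TT.round(4), o['position'])
E
```

```text
outer (212, 34, 94, 122)
outer (212, 34, 94, 122) ((564.7137451171875, 161.65335083007812), (94.62186431884766, 72.52359771728516), 10.237330436706543)
mouth (231, 54, 56, 85) ((564.7637329101562, 161.61245727539062), (65.81596374511719, 43.96786117553711), 10.10662841796875)
L [564.4 179. ] -11.42
R [569.5 143. ] 10.29
T [594.  166.8] -79.97
B [535.4 155.5] -80.21
[[592.8 173.3]
 [597.3 148.1]
 [538.5 137.4]
 [530.2 186. ]] ctr [564.6919  161.18814] sides [np.float32(25.61), np.float32(59.7), np.float32(49.27), np.float32(63.92)]
L [553.1 196.9] 10.14
R [577.2 126.6] 10.05
T [611.8 168.8] -80.21
B [518.7 147.5] -80.06
[[605.4 206.2]
 [617.9 133.8]
 [524.1 117.1]
 [511.4 189.4]] ctr [564.67346 161.6197 ] sides [np.float32(73.52), np.float32(95.28), np.float32(73.37), np.float32(95.47)]
bdot [608.80541986 169.2338967  140.        ]
fl L [509.9 183.2] 7.72
fl R [520.1 129.3] 10.69
fl T [525.9 157.7] -79.5
[520.8429  184.70506] [530.74536 131.2689 ] 54.345943 [525.7941  157.98698]
cdot [519.71247433 158.49131262 235.4       ]
[[-0.0034  0.9831  0.1831]
 [-0.0017  0.1831 -0.9831]
 [-1.     -0.0037  0.0011]] [483.90870809 149.26889936 258.38392946]
```

```bash
python3 - <<'E'
from h import *
o=env.get_obs(); print(o['t'],o['position'])
rel(o,[566.9,155.15,240],target(0.1763,1))
E
```

```text
5.325 [484.53989944 149.09254176 259.40056518]
shift xyz m [0.0193 0.0821 0.009 ] rot [0.0071 0.0007 0.0013]
```

```bash
python3 -m creep '[{"fingers":0.0,"x":0,"y":0.04,"z":0.005,"rx":0.007,"ry":0,"rz":0},{"fingers":0.0,"x":0.005,"y":0.075,"z":0.009,"rx":0.007,"ry":0,"rz":0},{"fingers":0.0,"x":0.019,"y":0.082,"z":0.009,"rx":0.007,"ry":0,"rz":0},{"fingers":0.0,"x":0.019,"y":0.082,"z":0.009,"rx":0.007,"ry":0,"rz":0},{"fingers":0.0,"x":0.019,"y":0.082,"z":0.009,"rx":0.007,"ry":0,"rz":0},{"fingers":0.0,"x":0.019,"y":0.082,"z":0.009,"rx":0.007,"ry":0,"rz":0},{"fingers":0.0,"x":0.019,"y":0.082,"z":0.009,"rx":0.007,"ry":0,"rz":0},{"fingers":0.0,"x":0.019,"y":0.082,"z":0.009,"rx":0.007,"ry":0,"rz":0}]' 60
python3 - <<'E'
from meas import *
o,d=grab('wrist','w7.png'); pickle.dump((o,d),open('/tmp/w7.pkl','wb')); print(o['t'],o['position'],o['qvel'].round(3),o['contact_force'])
r=mask(d,(0,130,100),(6,255,255))|mask(d,(172,130,100),(180,255,255))
for a,bb,cc in blobs(r,6): print('red',a,cc,dep(d,*cc,o).round(1))
_,d2=grab('scene','s7.png')
E
```

```text
t: 6.32
position: [566.8, 156.6, 241.2]
tcp_rot: [1.077, 1.288, -1.077]
contact_force: [0.6, 0.1, -1.6]
width: 0.203
6.325 [566.78688526 156.62825603 241.15223433] [-0.002  0.004 -0.001 -0.    -0.    -0.002] [ 0.64361044  0.07040666 -1.6236094 ]
red 40 [248.8, 147.1] [609.3 169.5 140.8]
red 68 [250.2, 179.2] [602.8 165.8 218.4]
```

View pics/w7.png

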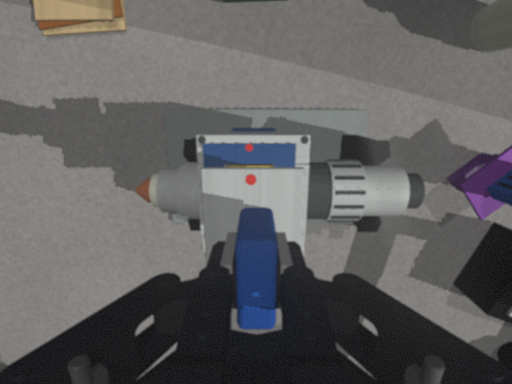

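View pics/s7.png

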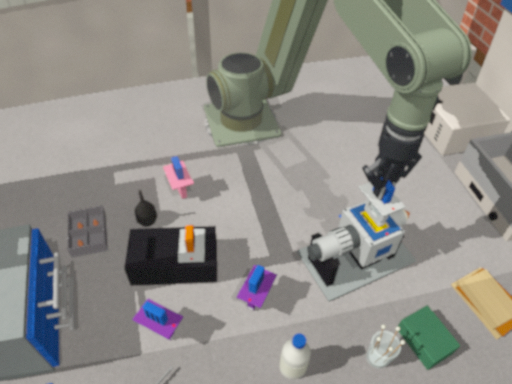

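```bash
python3 -m creep '[{"fingers":0.0,"x":0.004,"y":0,"z":0.0015,"rx":0,"ry":0,"rz":0},{"fingers":0.0,"x":0.008,"y":0,"z":0.0015,"rx":0,"ry":0,"rz":0},{"fingers":0.0,"x":0.010,"y":0,"z":0.0015,"rx":0,"ry":0,"rz":0},{"fingers":0.0,"x":0.012,"y":0,"z":0.0015,"rx":0,"ry":0,"rz":0},{"fingers":0.0,"x":0.014,"y":0,"z":0.0015,"rx":0,"ry":0,"rz":0},{"fingers":0.0,"x":0.014,"y":0,"z":0.0015,"rx":0,"ry":0,"rz":0}]' 60
python3 -m creep '[{"fingers":0.0,"x":0.001,"y":0,"z":0,"rx":0,"ry":0,"rz":0},{"fingers":0.0,"x":0.002,"y":0,"z":0,"rx":0,"ry":0,"rz":0}]' 60
python3 -m creep '[{"fingers":0.0,"x":0.001,"y":0,"z":0,"rx":0,"ry":0,"rz":0},{"fingers":0.0,"x":0.002,"y":0,"z":0,"rx":0,"ry":0,"rz":0}]' 60
```

```text
t: 7.18
position: [567.3, 155.1, 227.0]
tcp_rot: [1.077, 1.288, -1.077]
contact_force: [0.3, -1.0, -1.2]
width: 0.204
t: 7.42
position: [567.3, 155.0, 225.0]
tcp_rot: [1.077, 1.288, -1.077]
contact_force: [-0.9, 0.2, 0.7]
width: 0.203
t: 7.68
position: [567.3, 155.2, 222.8]
tcp_rot: [1.078, 1.288, -1.077]
contact_force: [-1.1, 1.3, 0.6]
width: 0.202
```

```bash
python3 -m creep '[{"fingers":0.0,"x":0.002,"y":0,"z":0,"rx":0,"ry":0,"rz":0},{"fingers":0.0,"x":0.004,"y":0,"z":0,"rx":0,"ry":0,"rz":0},{"fingers":0.0,"x":0.004,"y":0,"z":0,"rx":0,"ry":0,"rz":0}]' 60
python3 -m creep '[{"fingers":0.0,"x":0.002,"y":0,"z":0,"rx":0,"ry":0,"rz":0},{"fingers":0.0,"x":0.004,"y":0,"z":0,"rx":0,"ry":0,"rz":0},{"fingers":0.0,"x":0.005,"y":0,"z":0,"rx":0,"ry":0,"rz":0}]' 60
python3 - <<'E'
from meas import *
o,d=grab('wrist','w8.png'); print(o['position'],o['contact_force'],o['torque'])
_,d2=grab('scene','s8.png')
c=cv2.resize(d2['frame'][160:260,330:430],None,fx=5,fy=5,interpolation=cv2.INTER_CUBIC); cv2.imwrite('pics/s8z.png',c[:,:,::-1])
E
```

```text
t: 8.05
position: [567.4, 155.0, 218.7]
tcp_rot: [1.077, 1.288, -1.077]
contact_force: [-0.2, -0.3, 1.3]
width: 0.201
t: 8.43
position: [567.3, 154.9, 213.7]
tcp_rot: [1.077, 1.288, -1.077]
contact_force: [0.6, -0.7, 1.4]
width: 0.199
[567.33120168 154.92703935 213.6695029 ] [ 0.56359615 -0.66701405  1.351603  ] [-0.08748666 -0.04776612 -0.0002458 ]
```

View pics/w8.png

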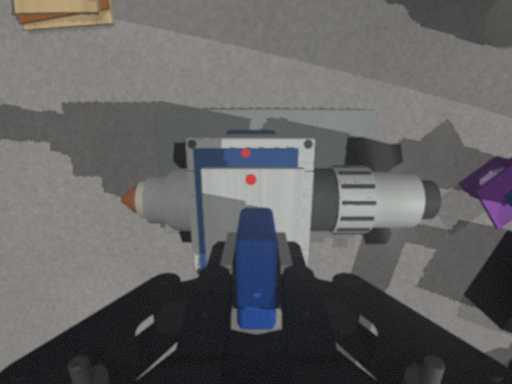

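View pics/s8z.png

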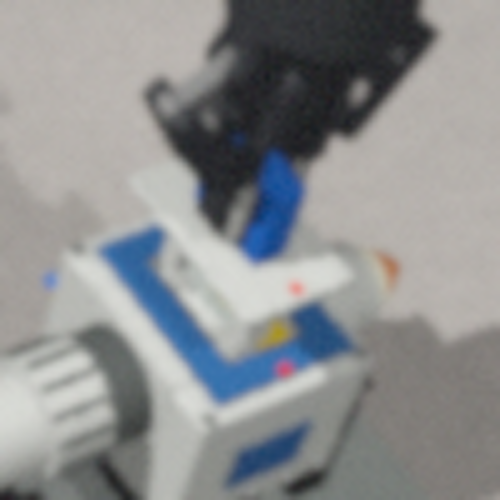

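```bash
python3 -m creep '[{"fingers":0.0,"x":0.003,"y":0,"z":0,"rx":0,"ry":0,"rz":0},{"fingers":0.0,"x":0.006,"y":0,"z":0,"rx":0,"ry":0,"rz":0},{"fingers":0.0,"x":0.009,"y":0,"z":0,"rx":0,"ry":0,"rz":0},{"fingers":0.0,"x":0.009,"y":0,"z":0,"rx":0,"ry":0,"rz":0}]' 60
python3 -m creep '[{"fingers":0.0,"x":0.003,"y":0,"z":0,"rx":0,"ry":0,"rz":0},{"fingers":0.0,"x":0.006,"y":0,"z":0,"rx":0,"ry":0,"rz":0},{"fingers":0.0,"x":0.009,"y":0,"z":0,"rx":0,"ry":0,"rz":0},{"fingers":0.0,"x":0.009,"y":0,"z":0,"rx":0,"ry":0,"rz":0}]' 60
```

```text
t: 9.02
position: [567.1, 154.7, 204.2]
tcp_rot: [1.076, 1.288, -1.078]
contact_force: [2.0, -1.4, -0.2]
width: 0.206
t: 9.52
position: [567.1, 154.8, 195.3]
tcp_rot: [1.076, 1.288, -1.078]
contact_force: [1.3, -2.8, -0.7]
width: 0.207
```

```bash
for i in 1; do python3 -m creep '[{"fingers":0.0,"x":0.0015,"y":0,"z":0,"rx":0,"ry":0,"rz":0},{"fingers":0.0,"x":0.003,"y":0,"z":0,"rx":0,"ry":0,"rz":0},{"fingers":0.0,"x":0.003,"y":0,"z":0,"rx":0,"ry":0,"rz":0}]' 60; done
python3 -m creep '[{"fingers":0.0,"x":0.001,"y":0,"z":0,"rx":0,"ry":0,"rz":0},{"fingers":0.0,"x":0.002,"y":0,"z":0,"rx":0,"ry":0,"rz":0},{"fingers":0.0,"x":0.002,"y":0,"z":0,"rx":0,"ry":0,"rz":0}]' 60
python3 -m creep '[{"fingers":0.0,"x":0.001,"y":0,"z":0,"rx":0,"ry":0,"rz":0},{"fingers":0.0,"x":0.001,"y":0,"z":0,"rx":0,"ry":0,"rz":0}]' 60
python3 -m creep '[{"fingers":0.0,"x":0.001,"y":0,"z":0,"rx":0,"ry":0,"rz":0},{"fingers":0.0,"x":0.001,"y":0,"z":0,"rx":0,"ry":0,"rz":0}]' 60
```

```text
t: 9.9
position: [567.1, 154.8, 192.5]
tcp_rot: [1.076, 1.288, -1.078]
contact_force: [1.1, -2.1, -2.1]
width: 0.204
t: 10.28
position: [567.1, 154.9, 190.6]
tcp_rot: [1.077, 1.288, -1.078]
contact_force: [0.5, -2.5, -1.3]
width: 0.204
t: 10.52
position: [567.2, 155.0, 189.7]
tcp_rot: [1.077, 1.288, -1.077]
contact_force: [1.2, -2.1, -1.0]
width: 0.205
t: 10.78
position: [567.2, 155.1, 188.7]
tcp_rot: [1.077, 1.288, -1.077]
contact_force: [0.3, -2.2, -1.0]
width: 0.202
```

```bash

python3 -m creep '[{"fingers":0.0,"x":0.001,"y":0,"z":0,"rx":0,"ry":0,"rz":0},{"fingers":0.0,"x":0.001,"y":0,"z":0,"rx":0,"ry":0,"rz":0}]' 60
python3 -m creep '[{"fingers":0.0,"x":0.001,"y":0,"z":0,"rx":0,"ry":0,"rz":0},{"fingers":0.0,"x":0.001,"y":0,"z":0,"rx":0,"ry":0,"rz":0}]' 60
```

```text
t: 11.02
position: [567.3, 155.1, 187.9]
tcp_rot: [1.077, 1.288, -1.077]
contact_force: [0.7, -2.8, -0.3]
width: 0.2
t: 11.28
position: [567.3, 155.4, 187.4]
tcp_rot: [1.078, 1.288, -1.076]
contact_force: [-1.1, -0.8, 3.7]
width: 0.202
```

```bash

python3 -m creep '[{"fingers":0.0,"x":0,"y":0,"z":-0.0005,"rx":0,"ry":0,"rz":0},{"fingers":0.0,"x":0,"y":0,"z":-0.001,"rx":0,"ry":0,"rz":0}]' 60
python3 -m creep '[{"fingers":0.0,"x":0.0003,"y":0,"z":-0.0005,"rx":0,"ry":0,"rz":0},{"fingers":0.0,"x":0.0003,"y":0,"z":-0.001,"rx":0,"ry":0,"rz":0}]' 60
python3 -m creep '[{"fingers":0.0,"x":0,"y":0,"z":-0.0005,"rx":0,"ry":0,"rz":0},{"fingers":0.0,"x":0,"y":0,"z":-0.001,"rx":0,"ry":0,"rz":0}]' 60
```

```text
t: 11.52
position: [567.1, 156.0, 186.4]
tcp_rot: [1.077, 1.288, -1.077]
contact_force: [0.6, -2.9, -0.9]
width: 0.205
t: 11.78
position: [566.9, 156.7, 186.0]
tcp_rot: [1.076, 1.288, -1.078]
contact_force: [2.2, -2.4, -2.7]
width: 0.205
t: 12.02
position: [566.6, 157.6, 186.0]
tcp_rot: [1.076, 1.288, -1.078]
contact_force: [0.9, -3.6, -4.0]
width: 0.204
```

```bash

python3 -m creep '[{"fingers":0.0,"x":0,"y":0,"z":0.0005,"rx":0,"ry":0,"rz":0},{"fingers":0.0,"x":0,"y":0,"z":0.0008,"rx":0,"ry":0,"rz":0},{"fingers":0.0,"x":0,"y":0,"z":0.0008,"rx":0,"ry":0,"rz":0}]' 60
python3 -m creep '[{"fingers":0.0,"x":0.0007,"y":0,"z":0,"rx":0,"ry":0,"rz":0},{"fingers":0.0,"x":0.0007,"y":0,"z":0,"rx":0,"ry":0,"rz":0}]' 60
python3 -m creep '[{"fingers":0.0,"x":0.0007,"y":0,"z":0,"rx":0,"ry":0,"rz":0},{"fingers":0.0,"x":0.0007,"y":0,"z":0,"rx":0,"ry":0,"rz":0}]' 60
```

```text
t: 12.4
position: [566.6, 157.0, 186.3]
tcp_rot: [1.077, 1.288, -1.078]
contact_force: [1.0, -4.7, -4.4]
width: 0.203
t: 12.65
position: [566.6, 157.4, 186.0]
tcp_rot: [1.077, 1.288, -1.077]
contact_force: [0.2, -1.8, -1.8]
width: 0.198
t: 12.9
position: [566.8, 157.5, 185.4]
tcp_rot: [1.078, 1.288, -1.077]
contact_force: [-1.1, -1.6, -0.4]
width: 0.204
```

```bash

python3 -m creep '[{"fingers":0.0,"x":0.0007,"y":0,"z":0,"rx":0,"ry":0,"rz":0},{"fingers":0.0,"x":0.0007,"y":0,"z":0,"rx":0,"ry":0,"rz":0}]' 60
python3 -m creep '[{"fingers":0.0,"x":0.0007,"y":0,"z":0,"rx":0,"ry":0,"rz":0},{"fingers":0.0,"x":0.0007,"y":0,"z":0,"rx":0,"ry":0,"rz":0}]' 60
python3 -m creep '[{"fingers":0.0,"x":0.0007,"y":0,"z":0,"rx":0,"ry":0,"rz":0},{"fingers":0.0,"x":0.0007,"y":0,"z":0,"rx":0,"ry":0,"rz":0},{"fingers":0.0,"x":0.0007,"y":0,"z":0,"rx":0,"ry":0,"rz":0}]' 60
```

```text
t: 13.15
position: [567.0, 157.3, 184.5]
tcp_rot: [1.078, 1.288, -1.077]
contact_force: [0.0, -1.3, -1.1]
width: 0.206
t: 13.4
position: [567.0, 157.2, 183.7]
tcp_rot: [1.077, 1.288, -1.077]
contact_force: [-0.0, -1.9, 0.1]
width: 0.203
t: 13.78
position: [566.9, 157.2, 182.9]
tcp_rot: [1.077, 1.288, -1.077]
contact_force: [1.0, -2.8, -1.5]
width: 0.205
```

```bash

python3 -m creep '[{"fingers":0.0,"x":0.001,"y":0,"z":0,"rx":0,"ry":0,"rz":0},{"fingers":0.0,"x":0.002,"y":0,"z":0,"rx":0,"ry":0,"rz":0},{"fingers":0.0,"x":0.002,"y":0,"z":0,"rx":0,"ry":0,"rz":0}]' 60
python3 -m creep '[{"fingers":0.0,"x":0.001,"y":0,"z":0,"rx":0,"ry":0,"rz":0},{"fingers":0.0,"x":0.002,"y":0,"z":0,"rx":0,"ry":0,"rz":0},{"fingers":0.0,"x":0.002,"y":0,"z":0,"rx":0,"ry":0,"rz":0}]' 60
python3 -m creep '[{"fingers":0.0,"x":0.001,"y":0,"z":0,"rx":0,"ry":0,"rz":0},{"fingers":0.0,"x":0.001,"y":0,"z":0,"rx":0,"ry":0,"rz":0}]' 60
python3 -m creep '[{"fingers":0.0,"x":0.001,"y":0,"z":0,"rx":0,"ry":0,"rz":0},{"fingers":0.0,"x":0.001,"y":0,"z":0,"rx":0,"ry":0,"rz":0}]' 60
```

```text
t: 14.15
position: [566.7, 157.2, 180.8]
tcp_rot: [1.077, 1.288, -1.078]
contact_force: [0.3, -3.3, -1.6]
width: 0.198
t: 14.52
position: [566.7, 157.2, 178.8]
tcp_rot: [1.077, 1.288, -1.078]
contact_force: [0.3, -1.4, -0.9]
width: 0.203
t: 14.78
position: [566.8, 157.2, 177.9]
tcp_rot: [1.077, 1.288, -1.077]
contact_force: [0.4, -2.1, -1.7]
width: 0.2
t: 15.02
position: [566.8, 157.3, 177.0]
tcp_rot: [1.077, 1.288, -1.077]
contact_force: [0.2, -1.7, -0.6]
width: 0.202
```

```bash

python3 -m creep '[{"fingers":0.0,"x":0.001,"y":0,"z":0,"rx":0,"ry":0,"rz":0},{"fingers":0.0,"x":0.001,"y":0,"z":0,"rx":0,"ry":0,"rz":0}]' 60
python3 -m creep '[{"fingers":0.0,"x":0.001,"y":0,"z":0,"rx":0,"ry":0,"rz":0},{"fingers":0.0,"x":0.001,"y":0,"z":0,"rx":0,"ry":0,"rz":0}]' 60
python3 -m creep '[{"fingers":0.0,"x":0.001,"y":0,"z":0,"rx":0,"ry":0,"rz":0},{"fingers":0.0,"x":0.001,"y":0,"z":0,"rx":0,"ry":0,"rz":0}]' 60
python3 -m creep '[{"fingers":0.0,"x":0.001,"y":0,"z":0,"rx":0,"ry":0,"rz":0},{"fingers":0.0,"x":0.001,"y":0,"z":0,"rx":0,"ry":0,"rz":0}]' 60
```

```text
t: 15.28
position: [566.7, 157.2, 176.1]
tcp_rot: [1.077, 1.288, -1.077]
contact_force: [-0.2, -2.9, 0.8]
width: 0.203
t: 15.52
position: [566.3, 157.1, 174.8]
tcp_rot: [1.076, 1.289, -1.078]
contact_force: [-1.7, -1.5, 1.1]
width: 0.204
t: 15.78
position: [566.1, 157.1, 173.5]
tcp_rot: [1.076, 1.289, -1.079]
contact_force: [-2.6, -2.0, 1.8]
width: 0.203
t: 16.02
position: [566.1, 157.1, 172.4]
tcp_rot: [1.076, 1.289, -1.079]
contact_force: [-2.9, -2.5, 0.4]
width: 0.203
```

```bash

python3 -m creep '[{"fingers":0.0,"x":0.001,"y":0,"z":0,"rx":0,"ry":0,"rz":0},{"fingers":0.0,"x":0.001,"y":0,"z":0,"rx":0,"ry":0,"rz":0}]' 60
python3 -m creep '[{"fingers":0.0,"x":0.001,"y":0,"z":0,"rx":0,"ry":0,"rz":0},{"fingers":0.0,"x":0.001,"y":0,"z":0,"rx":0,"ry":0,"rz":0}]' 60
python3 -m creep '[{"fingers":0.0,"x":0.001,"y":0,"z":0,"rx":0,"ry":0,"rz":0},{"fingers":0.0,"x":0.001,"y":0,"z":0,"rx":0,"ry":0,"rz":0}]' 60
python3 -m creep '[{"fingers":0.0,"x":0.001,"y":0,"z":0,"rx":0,"ry":0,"rz":0},{"fingers":0.0,"x":0.001,"y":0,"z":0,"rx":0,"ry":0,"rz":0}]' 60
```

```text
t: 16.27
position: [566.2, 157.1, 171.4]
tcp_rot: [1.076, 1.289, -1.079]
contact_force: [-4.1, -2.3, -0.1]
width: 0.203
t: 16.52
position: [566.3, 157.1, 170.4]
tcp_rot: [1.076, 1.289, -1.079]
contact_force: [-4.0, -3.2, -0.7]
width: 0.207
t: 16.77
position: [566.4, 157.1, 169.4]
tcp_rot: [1.076, 1.289, -1.078]
contact_force: [-3.1, -2.9, -2.1]
width: 0.205
t: 17.02
position: [566.6, 157.1, 168.6]
tcp_rot: [1.077, 1.288, -1.078]
contact_force: [-3.6, -2.6, -3.1]
width: 0.202
```

```bash

python3 -m creep '[{"fingers":0.0,"x":0.0007,"y":0,"z":0,"rx":0,"ry":0,"rz":0},{"fingers":0.0,"x":0.0007,"y":0,"z":0,"rx":0,"ry":0,"rz":0}]' 60
python3 -m creep '[{"fingers":0.0,"x":0.0007,"y":0,"z":0,"rx":0,"ry":0,"rz":0},{"fingers":0.0,"x":0.0007,"y":0,"z":0,"rx":0,"ry":0,"rz":0}]' 60
```

```text
t: 17.27
position: [566.6, 157.2, 168.3]
tcp_rot: [1.077, 1.288, -1.078]
contact_force: [-6.4, -2.8, 0.5]
width: 0.198
t: 17.52
position: [566.6, 157.1, 168.3]
tcp_rot: [1.077, 1.288, -1.077]
contact_force: [-5.5, -3.2, 3.1]
width: 0.207
```

```bash
python3 - <<'E'
from meas import *
o,d=grab('wrist','w9.png'); print(o['t'],o['position'],o['contact_force'],o['torque'])
_,d2=grab('scene','s9.png')
c=cv2.resize(d2['frame'][160:260,330:430],None,fx=5,fy=5,interpolation=cv2.INTER_CUBIC); cv2.imwrite('pics/s9z.png',c[:,:,::-1])
r=mask(d,(0,130,100),(6,255,255))|mask(d,(172,130,100),(180,255,255))
for a,bb,cc in blobs(r,6): print('red',a,cc,dep(d,*cc,o).round(1))
E
```

```text
17.525 [566.57661459 157.11995075 168.32819266] [-5.54994448 -3.22228361  3.1350518 ] [-0.71343586  1.12077063  0.06840127]
red 62 [246.4, 162.9] [610.2 169.8 141.3]
red 66 [250.4, 179.2] [602.5 166.2 144.8]
```

View pics/w9.png

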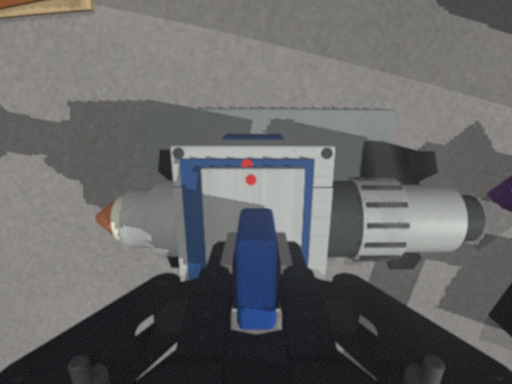

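View pics/s9z.png

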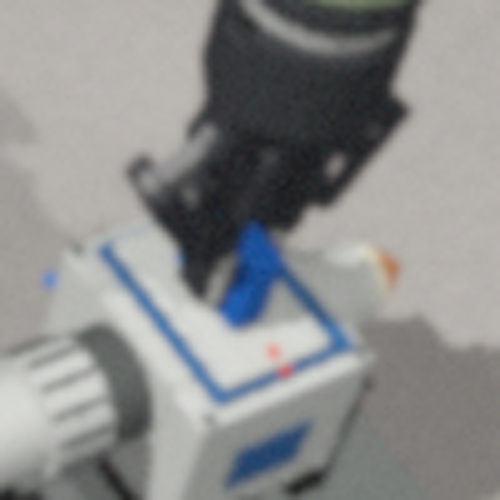

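```bash

python3 -m creep '[{"fingers":0.0,"x":0.0004,"y":-0.0004,"z":0,"rx":0,"ry":0,"rz":0},{"fingers":0.0,"x":0.0004,"y":-0.0004,"z":0,"rx":0,"ry":0,"rz":0}]' 60
python3 -m creep '[{"fingers":0.0,"x":0.0004,"y":0,"z":0,"rx":0,"ry":0,"rz":0},{"fingers":0.0,"x":0.0004,"y":0,"z":0,"rx":0,"ry":0,"rz":0}]' 60
```

```text
t: 17.88
position: [566.5, 157.1, 168.3]
tcp_rot: [1.078, 1.287, -1.077]
contact_force: [-5.8, -4.0, 4.1]
width: 0.206
t: 18.12
position: [566.5, 157.1, 168.3]
tcp_rot: [1.078, 1.287, -1.076]
contact_force: [-5.8, -4.1, 5.2]
width: 0.201
```

```bash

python3 -m creep '[{"fingers":0.0,"x":0.0006,"y":0,"z":0,"rx":0,"ry":0,"rz":0},{"fingers":0.0,"x":0.0006,"y":0,"z":0,"rx":0,"ry":0,"rz":0}]' 60
python3 -m creep '[{"fingers":0.0,"x":0.0004,"y":0,"z":0,"rx":0,"ry":0,"rz":0},{"fingers":0.0,"x":0.0004,"y":0,"z":0,"rx":0,"ry":0,"rz":0},{"fingers":0.0,"x":0.0004,"y":0,"z":0,"rx":0,"ry":0,"rz":0}]' 60
```

```text
t: 18.38
position: [566.5, 157.1, 168.2]
tcp_rot: [1.078, 1.287, -1.076]
contact_force: [-7.5, -5.4, 8.8]
width: 0.206
t: 18.75
position: [566.5, 157.1, 168.1]
tcp_rot: [1.078, 1.287, -1.076]
contact_force: [-8.7, -4.0, 9.7]
width: 0.205
```

```bash

python3 -m creep '[{"fingers":0.0,"x":-0.001,"y":-0.0007,"z":0,"rx":0,"ry":0,"rz":0},{"fingers":0.0,"x":-0.0013,"y":-0.0007,"z":0.0003,"rx":0,"ry":0,"rz":0},{"fingers":0.0,"x":-0.0013,"y":-0.0007,"z":0.0003,"rx":0,"ry":0,"rz":0}]' 60
python3 - <<'E'
from meas import *
o,d2=grab('scene','s10.png'); print(o['position'],o['contact_force'])
E
```

```text
t: 19.12
position: [566.4, 157.1, 168.2]
tcp_rot: [1.079, 1.287, -1.075]
contact_force: [-4.7, -2.6, 5.1]
width: 0.206
[566.43091856 157.06210414 168.17383865] [-4.69155445 -2.58234802  5.05057387]
```

```bash

python3 -m creep '[{"fingers":0.0,"x":-0.0006,"y":-0.0003,"z":0,"rx":0,"ry":0,"rz":0},{"fingers":0.0,"x":-0.0008,"y":-0.0003,"z":0,"rx":0,"ry":0,"rz":0}]' 60
python3 -m creep '[{"fingers":0.01,"x":0,"y":0,"z":0,"rx":0,"ry":0,"rz":0},{"fingers":0.025,"x":0,"y":0,"z":0,"rx":0,"ry":0,"rz":0},{"fingers":0.04,"x":0,"y":0,"z":0,"rx":0,"ry":0,"rz":0},{"fingers":0.045,"x":0,"y":0,"z":0,"rx":0,"ry":0,"rz":0},{"fingers":0.045,"x":0,"y":0,"z":0,"rx":0,"ry":0,"rz":0},{"fingers":0.045,"x":0,"y":0,"z":0,"rx":0,"ry":0,"rz":0}]' 20
python3 -m creep '[{"fingers":0.045,"x":-0.01,"y":0,"z":0,"rx":0,"ry":0,"rz":0},{"fingers":0.045,"x":-0.03,"y":0,"z":0,"rx":0,"ry":0,"rz":0},{"fingers":0.045,"x":-0.06,"y":0,"z":0,"rx":0,"ry":0,"rz":0},{"fingers":0.045,"x":-0.09,"y":0,"z":0,"rx":0,"ry":0,"rz":0},{"fingers":0.045,"x":-0.12,"y":0,"z":0,"rx":0,"ry":0,"rz":0},{"fingers":0.045,"x":-0.13,"y":0,"z":0,"rx":0,"ry":0,"rz":0},{"fingers":0.045,"x":-0.13,"y":0,"z":0,"rx":0,"ry":0,"rz":0}]' 20
python3 - <<'E'
from meas import *
o,d=grab('wrist','w11.png'); pickle.dump((o,d),open('/tmp/w11.pkl','wb')); print(o['t'],o['position'],o['contact_force'],o['torque'])
_,d2=grab('scene','s11.png')
c=cv2.resize(d2['frame'][160:260,330:430],None,fx=5,fy=5,interpolation=cv2.INTER_CUBIC); cv2.imwrite('pics/s11z.png',c[:,:,::-1])
r=mask(d,(0,130,100),(6,255,255))|mask(d,(172,130,100),(180,255,255))
for a,bb,cc in blobs(r,6): print('red',a,cc,dep(d,*cc,o).round(1))
E
```

```text
t: 19.42
position: [566.3, 157.0, 168.2]
tcp_rot: [1.079, 1.287, -1.076]
contact_force: [-1.3, -1.0, 2.3]
width: 0.205
t: 20.18
position: [565.5, 156.7, 167.8]
tcp_rot: [1.077, 1.288, -1.077]
contact_force: [-0.4, 0.2, 0.7]
width: 0.527
t: 21.05
position: [565.5, 156.7, 298.3]
tcp_rot: [1.078, 1.287, -1.076]
contact_force: [-1.2, -0.1, -0.7]
width: 0.528
21.05 [565.53237367 156.70862679 298.27904141] [-1.15878211 -0.14122476 -0.69771249] [-0.03099584 -0.01181551 -0.0388521 ]
red 18 [250.7, 137.9] [609.7 169.3 139.9]
red 14 [254.1, 147.3] [602.  164.5 146.1]
red 10 [494.3, 149.3] [ 646.6 -142.4   68.9]
red 169 [10.7, 347.4] [156.2 537.7  36.3]
```

View pics/w11.png

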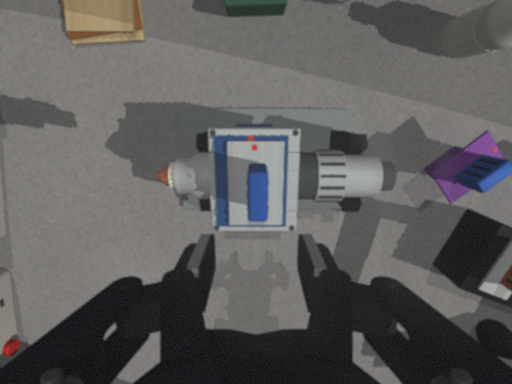

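View pics/s11z.png

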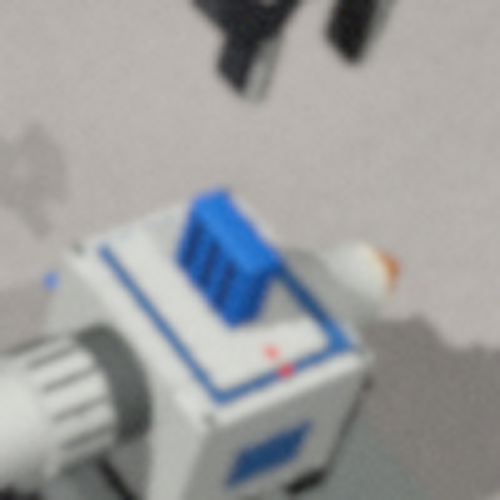

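```bash
python3 - <<'E'
from meas import *
o,d=pickle.load(open('/tmp/w11.pkl','rb'))
S=[dep(d,u,v,o) for u in (232,236,240,274,277,280) for v in range(155,220,3)]
S=np.array(S); A=np.c_[S[:,:2]-S[:,:2].mean(0),np.ones(len(S))]; k,*_=np.linalg.lstsq(A,S[:,2],rcond=None); print('flange plane slope',k[:2].round(4),'z',k[2].round(2),'sd',(S[:,2]-A@k).std().round(2))
for v in (145,155,215,223): print(v,[np.round(dep(d,u,v,o)[2],1) for u in (231,240,277,281)])
B=[dep(d,u,v,o)[2] for u in (219,221,223) for v in range(150,220,3)]; print('bezel',np.mean(B),np.median(B))
o2=env.get_obs(); print(o2['t'])
E
```

```text
flange plane slope [0.3513 0.0672] z 147.07 sd 22.98
145 [np.float64(144.8), np.float64(145.2), np.float64(144.8), np.float64(144.4)]
155 [np.float64(144.3), np.float64(145.7), np.float64(145.3), np.float64(146.1)]
215 [np.float64(145.0), np.float64(144.5), np.float64(144.8), np.float64(145.2)]
223 [np.float64(144.4), np.float64(143.9), np.float64(145.0), np.float64(144.9)]
bezel 139.99331297937485 140.02418971571961
21.15
```

```bash
python3 - <<'E'
from h import *
print(env.close_job()); print(env.get_obs()['t'])
E
```

```text
the job is handed in; nothing more can be done
None
the job is handed in; nothing more can be done
```

The blue-handled cassette is fitted in the laser head with its flange flat on the bezel, red dot beside red dot. I let go of it and handed the job in at about 21 s.

- **How it went:** I lifted the cassette from the rack and pushed the flap down with its foot. I then felt the carriage top at about 5 N. Sliding about 1–2 mm towards the nozzle, the foot dropped into the slot, roughly 2 mm short of mid-travel. I pressed past the click in 1 mm steps until the flange met the bezel, with at most about 10 N vertical on the force reading. I relaxed the arm before opening the fingers and raised the gripper 130 mm clear.
- **Last checks:** Flange readings near its four corners were 143.9–145.2 mm, against the expected 145 mm, with the bezel at 140.0 mm. The two red dots lie next to each other in the pictures. The wrist force was close to zero with the arm clear.
- **What disagreed:**
  - The flange plane fit was useless (scatter 23 mm, probably from stray depth pixels), so I relied on the separate corner readings.
  - The resistance I felt at the click was only about 4 N, against the 5–10 N stated, though the inward draw after it was clear.
  - The sideways force reached about 9 N in x at home, which I eased before letting go.
- **Not checked:** I did not look over the whole bench afterwards. Nothing else was touched that I know of, and the orange cassette was still in the rack when last seen.

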